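# Pop open the label printer's push-push lid

## Task

The pharmacy label printer needs a look at its roll: press once, gently, with a fingertip on the round orange pad of its black lid so that the push-push latch clicks, then take the finger away and let the lid pop up by itself. See that it stays open, do not push it shut again, and leave the printer and the things standing around it where they are: nothing is to be gripped or lifted.

Things in the scene. Friction and masses are not known exactly. Their poses are not given: they have to be found in the camera images.
- printer: Desktop label printer, white plastic, 190 (its x) x 140 (its y) x 95 mm tall (98 mm with the pad), 1.1 to 2.2 kg, standing loose on the counter. Origin: centre of its underside; its front, with the label slot and a label peeping out, faces its own -x; z is up. Its top is the black lid, except for a fixed white hump 34 mm deep along the rear edge.
- press_pad: The round orange pad to press, 30 mm across, standing 3 mm proud of the lid near its front edge and fixed to it. Origin: centre of its underside, on the lid's top face; it moves and tilts with the lid.
- pad_top (a point): Centre of the pad's top face. Lid shut: 70 mm in front (its -x) of the printer's origin on its centre line, 98 mm above the counter, 20 mm behind the lid's front edge. Pressed here the lid sinks against a soft spring, about 2 to 4 N, clicks free after about 5 mm and meets a hard stop after about 8 mm; nothing pops until the finger is withdrawn, then the lid follows it upward.
- lid (a joint): Angle (rad) of the black lid, 150 x 140 x 7 mm, hinged along its rear edge 60 mm behind the printer's origin and 91.5 mm up. about 0 (up to 0.006) = shut and latched, down to -0.06 = pressed in to the stop, positive = open; popped free it springs up within about a second to its stop at 0.55, where its front edge stands about 172 mm above the counter.
- latch (a joint): Sideways position (m) of the small sprung latch pin under the lid, hidden while the lid is shut. 0 = latched. It goes to about +0.005 or more when the latch has clicked free and stays near +0.005 while the lid is open. Pushing the open lid shut again drives it to between -0.005 and -0.008 and latches the lid again.
- amber_bottle: Bystander: amber glass bottle, black cap, 60 mm across, 125 mm tall, loose and upright beside the printer. Origin: centre of its underside.
- tablet_jar: Bystander: amber jar, white cap, 48 mm across, 75 mm tall, loose and upright beside the printer. Origin: centre of its underside.
- medicine_box: Bystander: white carton, 50 x 30 x 85 mm tall, loose and upright beside the printer. Origin: centre of its underside.

How it is judged:
By the outcome, as a careful person would: the job done as asked, in the order asked, and still so for the second after the job is handed in, with the robot touching nothing.
It also fails if it takes over 29 s, if anything falls off the work surface, if the arm or the gripper's body presses on something with over 40 N, if the wrist force passes 120 N, or if a joint passes its speed limit or range.

## Robot

A 7-joint arm with a two-finger parallel gripper is mounted at the origin on the work surface. World frame = base frame: x ahead of the robot, y to its left, z up, the work surface at z = 0. Lengths are in mm, angles in rad, forces in N, time in s.
With the tool pointing down it reaches from about 350 to 900 mm from the base axis. Payload 7.2 kg.
Tool frame: the origin (TCP) lies at the very end of the fingers, on their centre line; the grasp point (between the pads) lies 19 mm behind it; z points along the fingers, y is the line along which they close (so a half turn about z gives the same grasp; the last joint's range is limited). The gripper opens to 85 mm and grips with 20 to 120 N. Pads are 22 mm wide; open, the fingers measure 114 mm over their backs; the gripper's body (76 mm by 85 mm) begins 54 mm behind the grasp point. The pads swing forward as they close: fully open they stand 13 mm farther back than shut.
Start: joints at [-1.215, 0.411, -0.013, 1.596, 0.006, 1.134, -0.082], TCP at [257.026, 569.707, 231.297] pointing down, gripper open.
Joint ranges: [-2.95, 2.95], [-0.29, 1.99], [-1.47, 1.44], [0.14, 2.54], [-1.03, 4.17], [0.13, 1.85], [-2.86, 2.86]. Speed limits (rad/s): [2.39, 2.39, 3.01, 3.01, 3.14, 3.14, 3.14].

## Interface

Orientations are given as a 3x3 rotation matrix whose columns are the frame's x, y, z axes.
In Python, from plant import arm gives the robot as it stands.
- The arm moves only by the tool arm_command, never from a script. Its argument "increments" is a list of rows, each an object of numbers: "dx", "dy", "dz": the shift along the world's x, y, z in m; "turn": the turn about the world's z in rad; "grip": the finger opening in m, from 0 to 0.0854. In form: [{"dx": .., "dy": .., "dz": .., "turn": .., "grip": ..}, ...]. A call has 1 to 20 rows; each row shifts and turns the commanded pose from where the row before left it; what a row does not reach is not made up. A row lasts 1/12 s, in which the tool goes at most 41.7 mm and 7.16 degrees, less where a joint would pass 70% of its speed; a pose out of reach is approached as far as the arm can. A call is refused whole if a number of a shift passes 0.0417 or a number of a turn 0.125, either way. A call with a gripper value outside its range is refused whole. The fingers move at their own pace and stop on an object; "squeeze" is the grip in N (left out, the last holds). Time passes only in rows, so rows that do not move let the fingers close. It gives the time, the measured TCP pose, the force, the opening and the grip force at its end, in the units of the state.
- arm.state(): the state, without advancing time (a new reading comes with each control period).
- arm.read_camera(name): name is "side" or "top"; returns a dict with "pixels" (400x640x3 uint8, red, green, blue), "fx", "fy", "cx", "cy" (pixels), "R" (3x3) and "t" (3): a world point X has camera coordinates R X + t. Camera axes: x right, y down, z forward; pixel columns grow to the right and rows downward; lengths in mm; the calibration is good to about 2 mm. A picture is of the moment at which its call begins. There is no depth.
- arm.finish_job(): hands the job in; it is judged then, once.
The state is a dict: "time": time; "joint_positions": joint angles; "qvel": joint speeds; "effort": joint torques, N m; "tool_pos": TCP position; "orientation": TCP orientation; "force": force on the tool from outside, world axes, zero at the start; "ft_torque": the same for the moment, N m; "width": finger opening in mm; "gripper_force": force on a finger pad.
Only numpy, scipy, OpenCV 4.12 (cv2) and the standard library are available. Lean on these libraries where they do the work, as an engineer would, in place of code of your own. Each camera call takes 0.05 s, during which the arm holds its last target. There are 200 camera calls.

## Working session

There is one attempt and no reset: what is moved stays moved. The work goes in short steps, Python scripts to look and compute and a tool call to move; the robot and the scene stay as the last step left them, time stands still between calls to the robot, and variables do not carry over. Pictures are saved under pics/ and viewed, at most 10 in all, crops included, and the job is handed in when it is done.

Besides the shell and the picture viewer there is one more tool, called after "Request:" as name(argument=value, ...) on one line, values as JSON. arm_command: Moves the arm, as the interface text tells. Its arguments: {"type":"object","properties":{"increments":{"type":"array","items":{"type":"object","properties":{"dx":{"type":"number"},"dy":{"type":"number"},"dz":{"type":"number"},"turn":{"type":"number"},"grip":{"type":"number"}}}},"squeeze":{"type":"number"}},"required":["increments"]}

```bash
mkdir -p pics; cat > h.py <<'E'
import numpy as np,cv2
from plant import arm
def snap(n,f):
    c=arm.read_camera(n); cv2.imwrite(f,c["pixels"][:,:,::-1]); return c
def on_plane(c,u,v,z):
    R=np.array(c["R"]);t=np.array(c["t"]);d=R.T@np.array([(u-c["cx"])/c["fx"],(v-c["cy"])/c["fy"],1]);o=-R.T@t
    return o+d*(z-o[2])/d[2]
def pad(c,z=98):
    h=cv2.cvtColor(c["pixels"],cv2.COLOR_RGB2HSV)
    m=cv2.inRange(h,(5,170,150),(22,255,255))
    n,l,s,ce=cv2.connectedComponentsWithStats(m)
    return [(s[i].tolist(),ce[i].round(1).tolist(),on_plane(c,*ce[i],z).round(1).tolist()) for i in range(1,n) if s[i,4]>25]
E
python3 - <<'E'
from h import *
for n in("top","side"):
    c=snap(n,f"pics/{n}1.png"); print(n,pad(c),(-np.array(c["R"]).T@c["t"]).round())
s=arm.state();print(s["time"],s["tool_pos"],s["orientation"],s["force"],s["width"])
E
```

```text
top [] [ 538.   60. 1065.]
side [] [ 188. -555.  556.]
0.1 [256.88118412 569.28054808 230.51784557] [[-9.11540941e-01  4.11209027e-01 -4.98459027e-04]
 [ 4.11209315e-01  9.11539912e-01 -1.37405838e-03]
 [-1.10659914e-04 -1.45748147e-03 -9.99998932e-01]] [-0.74494909 -0.07475382 -0.1045805 ] 85.46387592827462
```

View pics/top1.png

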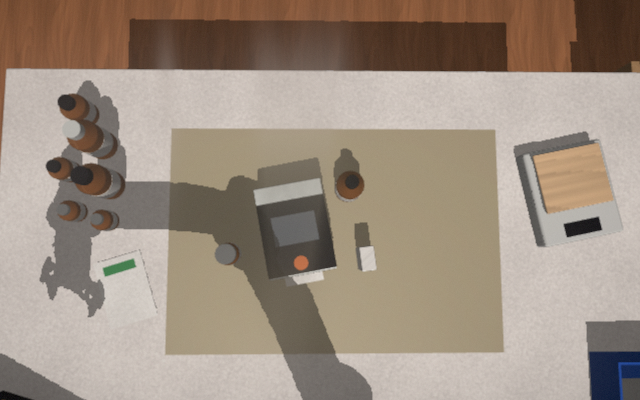

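View pics/side1.png

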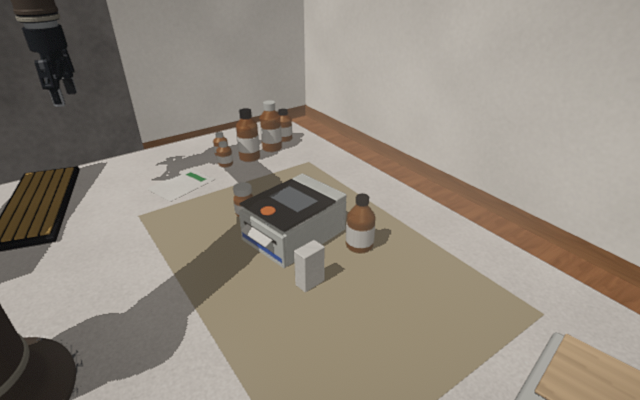

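The top view shows the printer with its front toward the robot and the orange pad at about (301,263). The jar is at (227,254), the box at (367,259) and the bottle at (350,185). In the side view the pad is at about (268,211), and the lid is shut.

```bash
python3 - <<'E'
from h import *
C={n:arm.read_camera(n) for n in("top","side")}
for n,(u,v) in(("top",(301,263)),("side",(268,211))):
    c=C[n]; p=c["pixels"]; print(n,p[v,u])
    h=cv2.cvtColor(p,cv2.COLOR_RGB2HSV); m=cv2.inRange(h,(4,130,110),(20,255,255))
    k,l,s,ce=cv2.connectedComponentsWithStats(m); i=l[v,u]; print(s[i],ce[i],on_plane(c,*ce[i],98).round(1))
t=C["top"]
for nm,u,v,z in(("lidFL",271,278,95),("lidFR",336,266,95),("humpRL",254,187,95),("humpRR",321,179,95),("jar",227,254,75),("bottle",351,181,125),("box",367,252,85)):print(nm,on_plane(t,u,v,z).round())
E
```

```text
top [188 111  75]
[294 256  14  14 160] [300.51875 262.3625 ] [510.4  74.4  98. ]
side [179 108  64]
[260 206  16   9 110] [267.49090909 210.07272727] [511.5  74.4  98. ]
lidFL [479. 134.  95.]
lidFR [503.   3.  95.]
humpRL [664. 170.  95.]
humpRR [681.  33.  95.]
jar [527. 226.  75.]
bottle [672. -26. 125.]
box [531. -62.  85.]
```

Request:
arm_command(increments=[{"grip":0},{"grip":0,"dx":0.02,"dy":-0.04},{"grip":0,"dx":0.02,"dy":-0.04},{"grip":0,"dx":0.02,"dy":-0.04},{"grip":0,"dx":0.02,"dy":-0.04},{"grip":0,"dx":0.02,"dy":-0.04}], squeeze=20)

```text
invalid input at $.increments[0]: expected keys dx, dy, dz, turn, grip
```

Request:
arm_command(increments=[{"dx":0,"dy":0,"dz":0,"turn":0,"grip":0},{"dx":0.016,"dy":-0.031,"dz":0,"turn":0,"grip":0},{"dx":0.016,"dy":-0.031,"dz":0,"turn":0,"grip":0},{"dx":0.016,"dy":-0.031,"dz":0,"turn":0,"grip":0},{"dx":0.016,"dy":-0.031,"dz":0,"turn":0,"grip":0},{"dx":0.016,"dy":-0.031,"dz":0,"turn":0,"grip":0},{"dx":0.016,"dy":-0.031,"dz":0,"turn":0,"grip":0},{"dx":0.016,"dy":-0.031,"dz":0,"turn":0,"grip":0},{"dx":0.016,"dy":-0.031,"dz":0,"turn":0,"grip":0},{"dx":0.016,"dy":-0.031,"dz":0,"turn":0,"grip":0},{"dx":0.016,"dy":-0.031,"dz":0,"turn":0,"grip":0},{"dx":0.016,"dy":-0.031,"dz":0,"turn":0,"grip":0},{"dx":0.016,"dy":-0.031,"dz":0,"turn":0,"grip":0},{"dx":0.016,"dy":-0.031,"dz":0,"turn":0,"grip":0},{"dx":0.016,"dy":-0.031,"dz":0,"turn":0,"grip":0},{"dx":0.016,"dy":-0.031,"dz":0,"turn":0,"grip":0},{"dx":0.014,"dy":-0.031,"dz":0,"turn":0,"grip":0},{"dx":0,"dy":0,"dz":0,"turn":0,"grip":0},{"dx":0,"dy":0,"dz":0,"turn":0,"grip":0}], squeeze=20)

```text
time: 1.78
tool_pos: [511.5, 71.6, 231.3]
orientation: [[-0.91, 0.415, 0.0], [0.415, 0.91, -0.0], [-0.0, -0.0, -1.0]]
force: [0.9, 1.4, -0.5]
width: -0.3
gripper_force: 0.0
```

Request:
arm_command(increments=[{"dx":0,"dy":0.003,"dz":-0.02,"turn":0,"grip":0},{"dx":0,"dy":0,"dz":-0.025,"turn":0,"grip":0},{"dx":0,"dy":0,"dz":-0.025,"turn":0,"grip":0},{"dx":0,"dy":0,"dz":-0.02,"turn":0,"grip":0},{"dx":0,"dy":0,"dz":-0.015,"turn":0,"grip":0},{"dx":0,"dy":0,"dz":-0.01,"turn":0,"grip":0},{"dx":0,"dy":0,"dz":-0.005,"turn":0,"grip":0},{"dx":0,"dy":0,"dz":0,"turn":0,"grip":0},{"dx":0,"dy":0,"dz":0,"turn":0,"grip":0}])

```text
time: 2.53
tool_pos: [511.3, 77.2, 111.8]
orientation: [[-0.912, 0.411, 0.001], [0.411, 0.912, 0.0], [-0.0, 0.001, -1.0]]
force: [0.1, -0.5, 0.1]
width: 0.0
gripper_force: 0.0
```

```bash
python3 - <<'E'
from h import *
c=arm.read_camera("side"); cv2.imwrite("pics/side2.png",cv2.resize(c["pixels"][130:270,190:390,::-1],None,fx=4,fy=4,interpolation=cv2.INTER_CUBIC))
s=arm.state();print(s["time"],s["tool_pos"],s["force"])
E
```

```text
2.5833 [511.55160038  77.14465921 112.13244958] [-0.58663506 -0.51955122 -0.27620631]
```

View pics/side2.png

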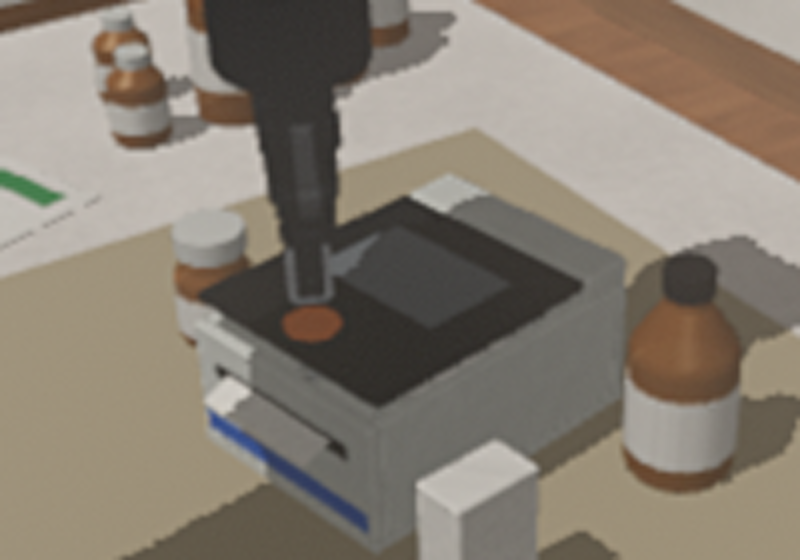

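The finger tip stands about 14 mm above the pad and is in line with it (tip at (310,298), pad at (312,323) in the crop). Descending.

Request:
arm_command(increments=[{"dx":0,"dy":-0.002,"dz":-0.005,"turn":0,"grip":0},{"dx":0,"dy":0,"dz":-0.004,"turn":0,"grip":0},{"dx":0,"dy":0,"dz":-0.002,"turn":0,"grip":0},{"dx":0,"dy":0,"dz":-0.002,"turn":0,"grip":0},{"dx":0,"dy":0,"dz":-0.001,"turn":0,"grip":0},{"dx":0,"dy":0,"dz":-0.001,"turn":0,"grip":0},{"dx":0,"dy":0,"dz":-0.001,"turn":0,"grip":0},{"dx":0,"dy":0,"dz":0,"turn":0,"grip":0}])

```text
time: 3.25
tool_pos: [510.9, 74.6, 95.2]
orientation: [[-0.912, 0.411, -0.0], [0.411, 0.912, -0.0], [0.0, -0.0, -1.0]]
force: [-2.2, -0.6, 2.7]
width: -0.1
gripper_force: 1.2
```

Request:
arm_command(increments=[{"dx":0,"dy":0,"dz":-0.001,"turn":0,"grip":0},{"dx":0,"dy":0,"dz":-0.001,"turn":0,"grip":0},{"dx":0,"dy":0,"dz":-0.001,"turn":0,"grip":0},{"dx":0,"dy":0,"dz":0,"turn":0,"grip":0},{"dx":0,"dy":0,"dz":0,"turn":0,"grip":0}])

```text
time: 3.67
tool_pos: [510.9, 74.6, 92.2]
orientation: [[-0.912, 0.411, -0.0], [0.411, 0.912, -0.0], [0.0, -0.0, -1.0]]
force: [-1.4, -0.8, 2.2]
width: -0.0
gripper_force: 1.5
```

Request:
arm_command(increments=[{"dx":0,"dy":0,"dz":-0.0005,"turn":0,"grip":0},{"dx":0,"dy":0,"dz":-0.0005,"turn":0,"grip":0},{"dx":0,"dy":0,"dz":0,"turn":0,"grip":0},{"dx":0,"dy":0,"dz":0,"turn":0,"grip":0}])

```text
time: 4.0
tool_pos: [510.9, 74.7, 91.3]
orientation: [[-0.912, 0.411, -0.0], [0.411, 0.912, -0.0], [0.0, -0.0, -1.0]]
force: [-2.0, -1.7, 2.7]
width: 0.2
gripper_force: 1.5
```

Request:
arm_command(increments=[{"dx":0,"dy":0,"dz":0.01,"turn":0,"grip":0},{"dx":0,"dy":0,"dz":0.025,"turn":0,"grip":0},{"dx":0,"dy":0,"dz":0.03,"turn":0,"grip":0},{"dx":0,"dy":0,"dz":0.03,"turn":0,"grip":0},{"dx":0,"dy":0,"dz":0.03,"turn":0,"grip":0},{"dx":0,"dy":0,"dz":0.025,"turn":0,"grip":0},{"dx":0,"dy":0,"dz":0.02,"turn":0,"grip":0},{"dx":0,"dy":0,"dz":0.01,"turn":0,"grip":0},{"dx":0,"dy":0,"dz":0,"turn":0,"grip":0},{"dx":0,"dy":0,"dz":0,"turn":0,"grip":0},{"dx":0,"dy":0,"dz":0,"turn":0,"grip":0},{"dx":0,"dy":0,"dz":0,"turn":0,"grip":0}])

```text
time: 5.0
tool_pos: [510.3, 74.6, 269.8]
orientation: [[-0.912, 0.411, -0.002], [0.411, 0.912, -0.001], [0.002, -0.002, -1.0]]
force: [-0.2, 0.1, -0.4]
width: 0.1
gripper_force: 0.0
```

```bash
python3 - <<'E'
from h import *
c=arm.read_camera("side"); cv2.imwrite("pics/side3.png",cv2.resize(c["pixels"][110:290,190:400,::-1],None,fx=3,fy=3,interpolation=cv2.INTER_CUBIC))
s=arm.state();print(s["time"],s["tool_pos"],s["force"])
E
```

```text
5.05 [510.40026988  74.62275195 269.91361614] [ 0.1502268  -0.49027006  0.90477049]
```

View pics/side3.png

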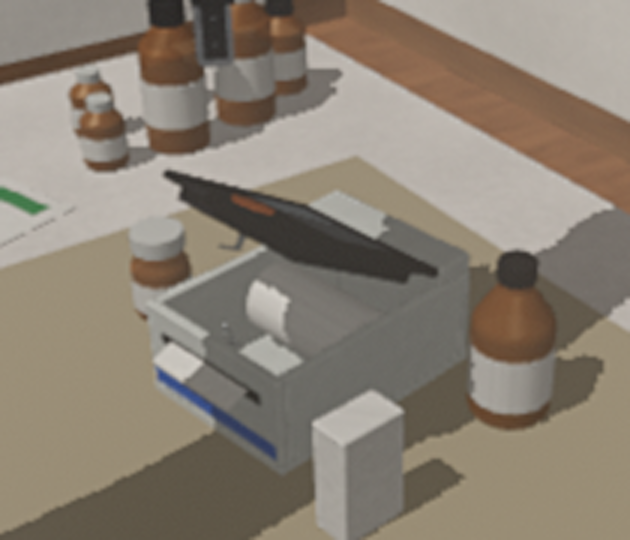

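The lid stands open, with its front edge at crop (170,175) and the roll visible. The finger is well clear and the bystanders are still standing. I'll wait a second and check that it stays open.

Request:
arm_command(increments=[{"dx":0,"dy":0,"dz":0,"turn":0,"grip":0},{"dx":0,"dy":0,"dz":0,"turn":0,"grip":0},{"dx":0,"dy":0,"dz":0,"turn":0,"grip":0},{"dx":0,"dy":0,"dz":0,"turn":0,"grip":0},{"dx":0,"dy":0,"dz":0,"turn":0,"grip":0},{"dx":0,"dy":0,"dz":0,"turn":0,"grip":0},{"dx":0,"dy":0,"dz":0,"turn":0,"grip":0},{"dx":0,"dy":0,"dz":0,"turn":0,"grip":0},{"dx":0,"dy":0,"dz":0,"turn":0,"grip":0},{"dx":0,"dy":0,"dz":0,"turn":0,"grip":0}])

```text
time: 5.88
tool_pos: [511.0, 74.7, 271.3]
orientation: [[-0.912, 0.411, 0.0], [0.411, 0.912, -0.0], [-0.0, 0.0, -1.0]]
force: [-0.5, 0.2, 0.8]
width: 0.4
gripper_force: 0.0
```

```bash
python3 - <<'E'
from h import *
c=arm.read_camera("side"); a=cv2.resize(c["pixels"][110:290,190:400,::-1],None,fx=3,fy=3,interpolation=cv2.INTER_CUBIC)
d=cv2.absdiff(a,cv2.imread("pics/side3.png")).max(2)
print("changed px",int((d>40).sum()),cv2.boundingRect((d>40).astype(np.uint8)))
if (d>40).sum()<1500: print(arm.finish_job())
E
```

```text
changed px 20 (52, 63, 159, 449)
the job is handed in; nothing more can be done
None
```

I pressed the pad once, with about 3 N at the wrist; the lid popped open by itself and was still open about 0.9 s later, nothing was gripped or visibly moved, and the job was handed in at about 6 s.

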